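Clamp the bearer blocks to the trailer rail

ROBOT

A 6-joint arm with a two-finger parallel gripper is mounted at the origin on the work surface. World frame = base frame: x ahead of the robot, y to its left, z up, the work surface at z = 0. Lengths are in m, angles in degrees, forces in N, time in s.
With the tool pointing down it reaches from about 0.4 to 0.825 m from the base axis. Payload 7 kg.
Tool frame: the origin (TCP) lies midway between the tips of the shut fingers; the grasp point (between the pads) lies 19 mm behind it; z points along the fingers, y is the line along which they close (so a half turn about z gives the same grasp; the last joint's range is limited). The gripper opens to 88 mm and grips with 3 to 60 N. Pads are 19 mm wide; open, the fingers measure 130 mm over their backs; the gripper's body (78 mm by 193 mm) begins 47 mm behind the grasp point.
Start: joints at [86.121, 20.546, 0.682, 0, -70.136, -16.507], TCP at [0.235, 0.633, 0.227] pointing down, gripper open.
Joint ranges: [-176.03, 176.03], [-82.01, 121.73], [-58.28, 71.71], [-173.87, 95.51], [-174.79, -0.11], [-173.66, 173.66]. Speed limits (degrees/s): [136.94, 136.94, 172.46, 180, 180, 180].

INTERFACE

Orientations are given as [roll, pitch, yaw] about the fixed x, y, z axes, in that order (R = Rz(yaw) Ry(pitch) Rx(roll)).
In Python, from plant import telemetry, viewer, workorder gives the robot as it stands. The module is installed in compiled form; this text tells all that it offers.
- The arm moves only by the tool carry_out, never from a script. Its argument "rows" is a list of rows, each a list of 6 numbers: the shift along the tool's x, y, z in m, then the turn, a rotation vector about the tool's x, y, z in rad. In form: [[tx, ty, tz, ax, ay, az], ...]. A call has 1 to 8 rows; each row is the pose to reach, as a shift and turn from the pose commanded when the call began, along the tool's axes at that moment; what a row does not reach only later rows make up. A row lasts 1/8 s, in which the tool goes at most 62.5 mm and 10.7 degrees, less where a joint would pass 70% of its speed; a pose out of reach is approached as far as the arm can. A call with a gripper value outside its range is refused whole. "grip" is the gripper's target within -1 to 1 (fully open at 1, half-way at 0, shut at -1), set as the call begins (left out, the last holds). The fingers move at their own pace and stop on an object; the grip force is fixed at half the most. Time passes only in rows, so rows that repeat a pose let the fingers close. It gives the time, the measured TCP pose, the force, the opening and the grip force at its end, in the units of the state.
- telemetry.get_obs(): the state, without advancing time (a new reading comes with each control period).
- viewer.snapshot(name): name is "scene" or "top" or "wrist"; returns the picture (400x640x3 uint8, red, green, blue); there is no depth.
- viewer.camera_info(name): a dict with "intrinsics" (3x3 intrinsics, pixels), "k1" (the pictures are not rectified: a ray, as slopes to the right and down, at radius r is drawn at 1 + k1 r^2 times it, then the intrinsics apply), "extrinsics" (4x4, takes a point from camera to world coordinates); the wrist camera has in their place "tool_from_camera" (4x4, takes a point from camera to tool coordinates, whose origin is the TCP and whose axes are the flange's). Camera axes: x right, y down, z forward; pixel columns grow to the right and rows downward; lengths in m; the calibration is good to about 2 mm. A picture is of the moment at which its call begins: read the wrist's pose just before it. camera_info takes no time and is no camera call.
- workorder.close_job(): hands the job in; it is judged then, once.
The state is a dict: "clock": time; "joint_pos": joint angles; "qvel": joint speeds; "tau": joint torques, N m; "tool_pos": TCP position; "orientation": TCP orientation; "force": force on the tool from outside, world axes, zero at the start; "moment": the same for the moment, N m; "opening": finger opening in m; "gripper_force": force on a finger pad.
Only numpy, scipy, OpenCV 4.12 (cv2) and the standard library are available. Lean on these libraries where they do the work, as an engineer would, in place of code of your own. Each camera call takes 0.05 s, during which the arm holds its last target. There are 200 camera calls.

TASK

Get the trailer rail ready for drilling: set every hardwood block from the bench lengthways on the rail's narrow ledge, each centred on a chalk line of its own and back against the upright flange, and hold each one with a spring clamp from the rack, nipped over the flange and the middle of the block. Leave any spare clamp nipped on the rack, and leave the tools and other things on the bench where they are.

Things in the scene. Friction and masses are not known exactly. Their poses are not given: they have to be found in the camera images.
- block0_center (a point): centre of a dark hardwood block with pale end grain, 60 mm long, 26 x 26 mm square in section, about 35 g; its own x axis runs along the 60 mm; any long face may be up. It starts lying flat on the bench. Not every block is there each time.
- block1_center (a point): centre of another such block, the same in all ways as block0
- block2_center (a point): centre of another such block, the same in all ways as block0
- block3_center (a point): centre of another such block, the same in all ways as block0
- mark0 (a point): point on the rail's ledge at a white chalk line: on the ledge's top face (51 mm above the bench), 13 mm in front of the flange's face, so right under the centre of a block set well there (block centre 13 mm above it). y axis along the rail, x axis from the ledge towards the flange, z up. The four lines are 120 mm apart and run over the ledge, the flange's face and its top
- mark1 (a point): the same point at the next chalk line, 120 mm along +y of the rail from mark0
- mark2 (a point): the same point at the next chalk line, 120 mm along +y of the rail from mark1
- mark3 (a point): the same point at the next chalk line, 120 mm along +y of the rail from mark2
- clamp0_pivot (a point): point on the hinge pin (own y axis along the level pin) of a spring clamp of the clothes-peg kind, 75 g: above the pin two orange grips, 22 mm wide along the pin, below it dark bowed steel jaws with round orange tips, 12 mm thick and 22 mm wide along the pin. It starts nipped upright on the rack, grips up. Squeezing the grips opens the jaws; see clamps 1 to 3 for its measures
- clamp1_pivot (a point): pin of another such clamp. Measures of every clamp on the 18 mm rack strip: tips' centres 61 mm below the pin; grips slope apart upwards, 60 mm over their tops, which are 62 mm above the pin; the spring nips with about 7 N
- clamp2_pivot (a point): pin of another such clamp. Every clamp squeezed to its stop (7 rising to 14 N on the upper half of the grips; 20 to 25 N holds it there): grips parallel, 26 mm over their outer faces and reaching from 10 to 68 mm above the pin; tips 48 mm apart inside, their centres 55 mm below the pin. Squeezed at the tops of the grips, the tips keep their height as they part
- clamp3_pivot (a point): pin of another such clamp. Every clamp let go on a 32 mm stack (block and flange): tips' centres 59 mm below the pin, grips 45 mm over their tops; the spring nips with about 9 N. Its pin must lie along the rail there. The axes other than y belong to one arm and lean up to 15 degrees as the jaws open
- rack: fixed clamp rack: plywood strip 18 mm thick standing on edge, 270 mm long along its own y axis, top edge 85 mm above the bench, on two small feet at its ends; origin on the bench under its middle. The four clamps sit along it 62 mm apart, their pins along the strip, tips about 25 mm below its top edge
- rail: fixed trailer rail: dark steel angle 480 mm long along its own y axis, on two pale 45 mm high offcuts (100 mm across it, 90 mm along it, 120 mm either side of its middle). Ledge 34 mm deep, level, on the robot's side, top at 51 mm; flange 6 mm thick, top at 85 mm. Origin on the bench; in its frame the ledge's front edge is at x = -24 mm, the flange's face at +10 mm, its back at +16 mm
- hammer: hammer lying behind the rail; not part of the job
- wrench: steel spanner lying on the bench to the right; not part of the job
- tape: yellow tape measure, 70 x 38 x 66 mm, standing at the left; not part of the job
- spraycan: spray can, 66 mm across, 190 mm tall, beyond the left end of the rail; not part of the job
- boltpot: grey plastic pot of bolts, 84 mm across, 75 mm tall, behind the rail; not part of the job
- pencil: red carpenter's pencil, 170 mm long, 7 mm thick, lying between the rail and the rack; not part of the job
Things that resemble listed ones, but are neither listed nor needed, are in the scene too. Leave any blue, white or yellow look-alike of the part that bears clamp0_pivot alone.

How it is judged (in metres and radians):
At the end, for the whole second after the job is handed in: Each block: centre within 13 mm of a chalk line's point, 5 mm of touching the flange, 4 mm of resting on the ledge, 0.12 rad of the rail's line; a clamp presses on it with over 2.5 N, its pin within 25 mm of above the block's centre. Each clamp nips rail or rack with over 2.5 N. All at rest ((horizontal distance between block0_center and mark0 below 0.013 m or horizontal distance between block0_center and mark1 below 0.013 m or horizontal distance between block0_center and mark2 below 0.013 m or horizontal distance between block0_center and mark3 below 0.013 m) and x of block0_center in the frame of rail between -0.008 and 0.002 m and z of block0_center in the frame of rail between 0.06 and 0.068 m and angle between the x axis of each of block0_center, block1_center, block2_center, block3_center and the y axis of rail, either way round below 0.12 rad and linear speed of each of block0, block1, block2, block3, clamp0, clamp1, clamp2, clamp3 below 0.02 m/s and ((contact force between clamp0 and block0 above 2.5 N and horizontal distance between clamp0_pivot and block0_center below 0.025 m) or (contact force between clamp1 and block0 above 2.5 N and horizontal distance between clamp1_pivot and block0_center below 0.025 m) or (contact force between clamp2 and block0 above 2.5 N and horizontal distance between clamp2_pivot and block0_center below 0.025 m) or (contact force between clamp3 and block0 above 2.5 N and horizontal distance between clamp3_pivot and block0_center below 0.025 m)) and (horizontal distance between block1_center and mark0 below 0.013 m or horizontal distance between block1_center and mark1 below 0.013 m or horizontal distance between block1_center and mark2 below 0.013 m or horizontal distance between block1_center and mark3 below 0.013 m) and x of block1_center in the frame of rail between -0.008 and 0.002 m and z of block1_center in the frame of rail between 0.06 and 0.068 m and ((contact force between clamp0 and block1 above 2.5 N and horizontal distance between clamp0_pivot and block1_center below 0.025 m) or (contact force between clamp1 and block1 above 2.5 N and horizontal distance between clamp1_pivot and block1_center below 0.025 m) or (contact force between clamp2 and block1 above 2.5 N and horizontal distance between clamp2_pivot and block1_center below 0.025 m) or (contact force between clamp3 and block1 above 2.5 N and horizontal distance between clamp3_pivot and block1_center below 0.025 m)) and (horizontal distance between block2_center and mark0 below 0.013 m or horizontal distance between block2_center and mark1 below 0.013 m or horizontal distance between block2_center and mark2 below 0.013 m or horizontal distance between block2_center and mark3 below 0.013 m) and x of block2_center in the frame of rail between -0.008 and 0.002 m and z of block2_center in the frame of rail between 0.06 and 0.068 m and ((contact force between clamp0 and block2 above 2.5 N and horizontal distance between clamp0_pivot and block2_center below 0.025 m) or (contact force between clamp1 and block2 above 2.5 N and horizontal distance between clamp1_pivot and block2_center below 0.025 m) or (contact force between clamp2 and block2 above 2.5 N and horizontal distance between clamp2_pivot and block2_center below 0.025 m) or (contact force between clamp3 and block2 above 2.5 N and horizontal distance between clamp3_pivot and block2_center below 0.025 m)) and (horizontal distance between block3_center and mark0 below 0.013 m or horizontal distance between block3_center and mark1 below 0.013 m or horizontal distance between block3_center and mark2 below 0.013 m or horizontal distance between block3_center and mark3 below 0.013 m) and x of block3_center in the frame of rail between -0.008 and 0.002 m and z of block3_center in the frame of rail between 0.06 and 0.068 m and ((contact force between clamp0 and block3 above 2.5 N and horizontal distance between clamp0_pivot and block3_center below 0.025 m) or (contact force between clamp1 and block3 above 2.5 N and horizontal distance between clamp1_pivot and block3_center below 0.025 m) or (contact force between clamp2 and block3 above 2.5 N and horizontal distance between clamp2_pivot and block3_center below 0.025 m) or (contact force between clamp3 and block3 above 2.5 N and horizontal distance between clamp3_pivot and block3_center below 0.025 m)) and (contact force between clamp0 and rail above 2.5 N or contact force between clamp0 and rack above 2.5 N) and (contact force between clamp1 and rail above 2.5 N or contact force between clamp1 and rack above 2.5 N) and (contact force between clamp2 and rail above 2.5 N or contact force between clamp2 and rack above 2.5 N) and (contact force between clamp3 and rail above 2.5 N or contact force between clamp3 and rack above 2.5 N)).
It fails at once if a tool or other bystander is moved more than 40 mm (distance of any of hammer, wrench, tape, spraycan, boltpot, pencil from where it was at the start of the episode above 0.04 m).
Of block0, block1, block2, block3 only 3 to 4 are there at a start; the rules pass over those that are not, and their reading is None.
At some moment in a run one of block0, block1, block2, block3 may be knocked a few centimetres aside while the robot is not near it.
It also fails if it takes over 210 s, if anything falls off the work surface, if the arm or the gripper's body presses on something with over 40 N, if the wrist force passes 120 N, or if a joint passes its speed limit or range.

## Working session

There is one attempt and no reset: what is moved stays moved. The work goes in short steps, Python scripts to look and compute and a tool call to move; the robot and the scene stay as the last step left them, time stands still between calls to the robot, and variables do not carry over. Pictures are saved under pics/ and viewed, at most 14 in all, crops included, and the job is handed in when it is done.

Besides the shell and the picture viewer there is one more tool, called after ">>>" as a command line: name --pt "numbers of a row" for each row, then --argument value for the rest. carry_out: Moves the arm, as the interface text tells. Its arguments: {"type":"object","properties":{"rows":{"type":"array"},"grip":{"type":"number"}},"required":["rows"]}

```bash
mkdir -p pics; cat > h.py <<'E'
import numpy as np, cv2
from plant import telemetry, viewer, workorder
from scipy.spatial.transform import Rotation as Ro
def obs(): return telemetry.get_obs()
def Ttool(o):
    T=np.eye(4); T[:3,:3]=Ro.from_euler('xyz',o['orientation'],degrees=True).as_matrix(); T[:3,3]=o['tool_pos']; return T
def shot(name,fn=None):
    o=obs(); im=viewer.snapshot(name); c=viewer.camera_info(name)
    T=Ttool(o)@np.array(c['tool_from_camera']) if name=='wrist' else np.array(c['extrinsics'])
    if fn: cv2.imwrite('pics/'+fn,im[:,:,::-1])
    return im,dict(K=np.array(c['intrinsics']),k1=c['k1'],T=T)
def ray(cam,u,v):
    K=cam['K']; d=np.array([(u-K[0,2])/K[0,0],(v-K[1,2])/K[1,1]]); s=d.copy()
    for _ in range(30): s=d/(1+cam['k1']*(s@s))
    return cam['T'][:3,3],cam['T'][:3,:3]@np.array([s[0],s[1],1])
def onz(cam,u,v,z):
    o,d=ray(cam,u,v); return o+d*(z-o[2])/d[2]
def proj(cam,p):
    q=cam['T'][:3,:3].T@(np.array(p)-cam['T'][:3,3]); s=q[:2]/q[2]; s=s*(1+cam['k1']*(s@s)); return cam['K'][0,0]*s[0]+cam['K'][0,2],cam['K'][1,1]*s[1]+cam['K'][1,2]
E
python3 - <<'E'
from h import *
print(obs())
for n in('scene','top','wrist'):
    im,c=shot(n,n+'0.png'); print(n,c['K'].tolist(),c['k1'],c['T'].round(3).tolist())
E
```

```text
{'clock': 0.0, 'joint_pos': array([ 8.61191595e+01,  2.05907677e+01,  6.34187667e-01, -1.97020075e-02,
       -7.01363356e+01, -1.65043917e+01]), 'qvel': array([-0.14000408, -0.10909912,  0.05600583, -0.12332317, -0.01256555,
       -0.07020186]), 'tau': array([ 9.63355269e-04, -5.82720709e+01,  2.93063951e+01,  6.99716136e+00,
        6.92514455e-03, -1.48803665e-04]), 'tool_pos': array([0.23500815, 0.63224718, 0.22563469]), 'orientation': array([ 1.79905651e+02, -8.64067823e-03, -2.03919345e+01]), 'force': array([0.10791915, 0.13299364, 0.19413685]), 'moment': array([0.03165774, 0.05548223, 0.00013883]), 'gripper_force': 0.0, 'opening': 0.08776175232281919}
scene [[468.4963246217262, 0.0, 318.6584247003493], [0.0, 468.4963246217262, 196.4473030061732], [0.0, 0.0, 1.0]] -0.05123547620481806 [[-0.631, 0.636, -0.445, 1.069], [0.776, 0.529, -0.345, 0.396], [0.016, -0.563, -0.827, 1.064], [0.0, 0.0, 0.0, 1.0]]
top [[405.43421372653853, 0.0, 321.8791571080419], [0.0, 405.43421372653853, 205.38055695695687], [0.0, 0.0, 1.0]] -0.09391012155243943 [[0.023, -0.971, 0.239, 0.31], [-1.0, -0.023, 0.002, -0.008], [0.004, -0.239, -0.971, 1.153], [0.0, 0.0, 0.0, 1.0]]
wrist [[283.0770156268387, 0.0, 325.9596255620964], [0.0, 283.0770156268387, 200.03480961017485], [0.0, 0.0, 1.0]] -0.04333072975239005 [[-0.348, -0.906, -0.242, 0.298], [-0.937, 0.337, 0.088, 0.607], [0.001, 0.257, -0.966, 0.384], [0.0, 0.0, 0.0, 1.0]]
```

View pics/top0.png

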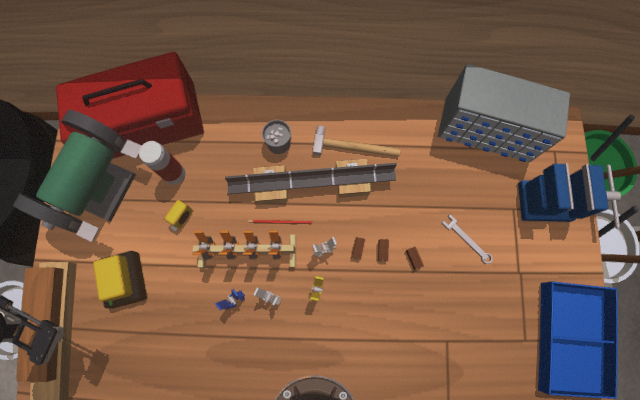

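View pics/scene0.png

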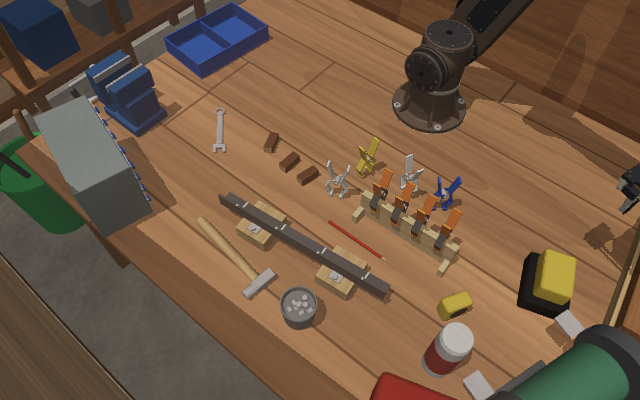

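The top view shows three dark blocks at about (358,248), (383,250) and (414,259). The rail runs from (227,185) to (395,173) with four chalk lines, and the rack with 4 orange clamps runs from (195,250) to (295,250). Blue, white and yellow decoy clamps lie nearby.

```bash
python3 - <<'E'
from h import *
im,c=shot('top')
cv2.imwrite('pics/topc.png',cv2.resize(im[155:275,185:435],None,fx=3.2,fy=3.2,interpolation=cv2.INTER_CUBIC)[:,:,::-1])
hsv=cv2.cvtColor(im,cv2.COLOR_RGB2HSV)
for p in[(358,248),(383,250),(414,259),(340,190),(291,181)]: print(p,im[p[1],p[0]],hsv[p[1],p[0]])
for (u,v,z) in [(358,248,.026),(383,250,.026),(414,259,.026),(227,185,.085),(395,173,.085),(248,181,.085),(291,181,.085),(333,177,.085),(376,174,.085),(195,249,.085),(293,250,.085)]: print(u,v,onz(c,u,v,z).round(3))
E
```

```text
(358, 248) [105  67  46] [ 11 143 105]
(383, 250) [107  67  49] [  9 138 107]
(414, 259) [102  64  46] [ 10 140 102]
(340, 190) [200 157 107] [ 16 119 200]
(291, 181) [152 148 156] [135  13 156]
358 248 [ 0.467 -0.11   0.026]
383 250 [ 0.463 -0.18   0.026]
414 259 [ 0.439 -0.267  0.026]
227 185 [0.625 0.257 0.085]
395 173 [ 0.671 -0.207  0.085]
248 181 [0.637 0.199 0.085]
291 181 [0.64  0.08  0.085]
333 177 [ 0.654 -0.035  0.085]
376 174 [ 0.666 -0.154  0.085]
195 249 [0.445 0.329 0.085]
293 250 [0.45  0.067 0.085]
```

View pics/topc.png

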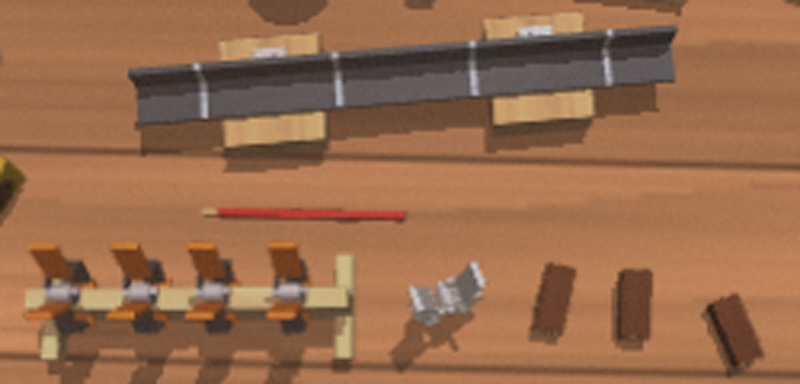

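View pics/wrist0.png

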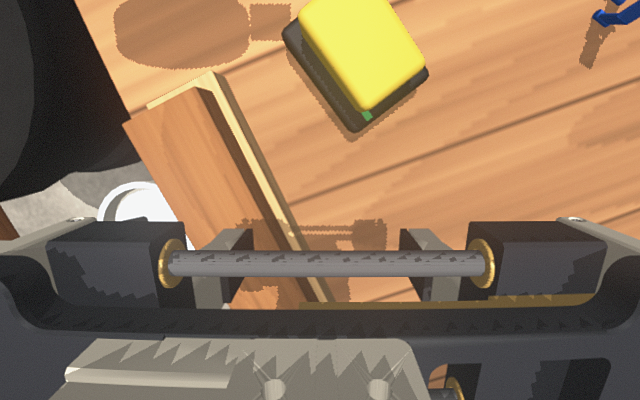

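The crop shows the rail's chalk lines at crop (203,95), (339,80), (473,68) and (607,58). The clamps are at about (62,290), (140,290), (212,290) and (290,290), and there are three blocks. The wrist camera looks ahead of the fingers, along tool +x. Next I'll move to an overview pose above the middle.

```bash
cat >> h.py <<'E'
def mv(*tg):
    """tg: (x,y,z,yaw) targets; prints rows from present pose, tool kept pointing down"""
    o=obs(); T=Ttool(o); 
    for x,y,z,yaw in tg:
        R=Ro.from_euler('xyz',[180,0,yaw],degrees=True).as_matrix()
        print([float(q) for q in np.r_[T[:3,:3].T@(np.array([x,y,z])-T[:3,3]),Ro.from_matrix(T[:3,:3].T@R).as_rotvec()].round(4)])
E
python3 - <<'E'
from h import *
mv((.3,.5,.33,-5),(.49,.03,.36,5))
E
```

```text
[0.107, 0.1016, -0.1039, 0.001, -0.0, -0.2686]
[0.4489, 0.476, -0.1335, 0.001, 0.0001, -0.4431]
```

>>> carry_out --pt "0.05 0.05 -0.05 0 0 -0.13" --pt "0.107 0.102 -0.104 0 0 -0.269" --pt "0.15 0.145 -0.134 0 0 -0.35" --pt "0.449 0.476 -0.134 0 0 -0.443" --pt "0.449 0.476 -0.134 0 0 -0.443" --pt "0.449 0.476 -0.134 0 0 -0.443" --pt "0.449 0.476 -0.134 0 0 -0.443" --pt "0.449 0.476 -0.134 0 0 -0.443" --grip 1

```text
clock: 1.2
tool_pos: [0.4202, 0.2009, 0.3495]
orientation: [-180.0, -0.0, 5.0]
force: [1.3, 0.1, 0.5]
opening: 0.088
gripper_force: 0.0
```

```bash
python3 - <<'E'
from h import *
o=obs();print(o['tool_pos'],o['orientation'],o['joint_pos'])
mv((.49,.03,.36,5))
E
```

```text
[0.42021646 0.20088341 0.34953602] [-1.79968025e+02 -3.53420694e-02  5.03077004e+00] [ 4.98697589e+01 -3.22811325e+00 -1.21471674e+01  2.27474258e-03
 -8.10333389e+01  4.51606674e+01]
[0.0545, 0.1763, -0.0105, -0.0006, -0.0006, 0.0005]
```

>>> carry_out --pt "0.02 0.06 -0.004 0 0 0" --pt "0.04 0.12 -0.008 0 0 0" --pt "0.055 0.176 -0.01 0 0 0" --pt "0.055 0.176 -0.01 0 0 0" --pt "0.055 0.176 -0.01 0 0 0" --pt "0.055 0.176 -0.01 0 0 0"

```text
clock: 1.95
tool_pos: [0.4899, 0.0333, 0.3591]
orientation: [-180.0, -0.0, 5.1]
force: [0.3, -0.3, -0.1]
opening: 0.0878
gripper_force: 0.0
```

```bash
python3 - <<'E'
from h import *
o=obs();print(o['tool_pos'],o['orientation'])
im,c=shot('wrist','w1.png'); np.save('w1T.npy',c['T'])
E
```

```text
[0.48987606 0.0332883  0.35911624] [-1.79988599e+02 -1.60419980e-03  5.08068207e+00]
```

View pics/w1.png

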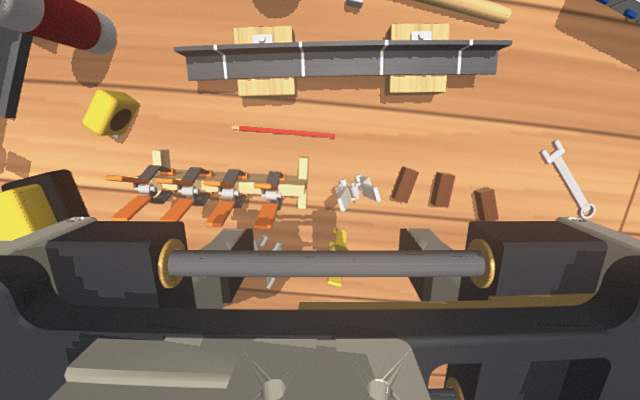

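The wrist view shows the whole rail, with its ledge's front edge from (189,80) to (496,73) and chalk lines near (224,62), (303,58), (382,56) and (462,57). The rack's clamp pins are near (147,187), (188,188), (229,190) and (274,193). The blocks are at (404,184), (441,190) and (485,204).

```bash
cat > meas.py <<'E'
from h import *
def blocks(im,c,roi):
    hsv=cv2.cvtColor(im,cv2.COLOR_RGB2HSV); x0,y0,x1,y1=roi
    m=((hsv[...,0]<16)&(hsv[...,1]>80)&(hsv[...,2]<125)).astype(np.uint8)*255
    k=np.zeros_like(m);k[y0:y1,x0:x1]=m[y0:y1,x0:x1];k=cv2.morphologyEx(k,cv2.MORPH_OPEN,np.ones((3,3)))
    for ct in cv2.findContours(k,cv2.RETR_EXTERNAL,cv2.CHAIN_APPROX_NONE)[0]:
        if cv2.contourArea(ct)<150: continue
        P=np.array([onz(c,*p[0],.026)[:2] for p in ct],np.float32)
        r=cv2.minAreaRect(P); b=cv2.boxPoints(r); e=[b[1]-b[0],b[2]-b[1]]; L=max(e,key=np.linalg.norm)
        print('blk px',ct.mean(0)[0].round(),'c',np.round(r[0],4),'size',np.round(r[1],3),'axis deg',np.degrees(np.arctan2(L[1],L[0])).round(1), np.round(b,3).tolist())
E
python3 - <<'E'
from meas import *
im=cv2.imread('pics/w1.png')[:,:,::-1].copy(); i=viewer.camera_info('wrist'); c=dict(K=np.array(i['intrinsics']),k1=i['k1'],T=np.load('w1T.npy'))
blocks(im,c,(385,150,520,225))
i2,c2=shot('top'); blocks(i2,c2,(345,230,430,275))
# rail corners
for n,u,v,z in[('ledge L',189,80,.051),('ledge R',496,73,.051),('fl L',176,50,.085),('fl R',510,43,.085)]: print(n,onz(c,u,v,z).round(4))
g=cv2.cvtColor(im,cv2.COLOR_RGB2GRAY)
for v,z in[(76,.051),(70,.051),(62,.051)]:
    row=g[v].astype(float); 
    for a in(224,303,382,462):
        s=row[a-12:a+13]; s=s-np.median(s); s[s<15]=0
        u=a-12+(s*np.arange(25)).sum()/max(s.sum(),1); print(v,round(u,1),onz(c,u,v,z).round(4))
# rack top & clamps: pins at z .121
for u,v in[(147,187),(188,188),(229,190),(274,193)]: print('pin',onz(c,u,v,.121).round(4))
cv2.imwrite('pics/w1c.png',cv2.resize(im[25:225,90:340],None,fx=3.2,fy=3,interpolation=cv2.INTER_CUBIC)[:,:,::-1])
E
```

```text
blk px [480. 212.] c [ 0.4381 -0.2632] size [0.064 0.045] axis deg 5.6 [[0.40400001406669617, -0.24400000274181366], [0.4090000092983246, -0.2879999876022339], [0.47200000286102295, -0.28200000524520874], [0.46799999475479126, -0.23800000548362732]]
blk px [413. 259.] c [ 0.4389 -0.2668] size [0.063 0.03 ] axis deg 20.4 [[0.40400001406669617, -0.2639999985694885], [0.41499999165534973, -0.2919999957084656], [0.4740000069141388, -0.27000001072883606], [0.46299999952316284, -0.24199999868869781]]
ledge L [0.6074 0.2566 0.051 ]
ledge R [ 0.6612 -0.2187  0.051 ]
fl L [0.6428 0.2588 0.085 ]
fl R [ 0.6954 -0.2118  0.085 ]
76 225.3 [0.6174 0.1995 0.051 ]
76 302.7 [0.6271 0.0801 0.051 ]
76 392.0 [ 0.6397 -0.057   0.051 ]
76 450.0 [ 0.6489 -0.1469  0.051 ]
70 224.7 [0.6261 0.2005 0.051 ]
70 302.7 [0.6358 0.0807 0.051 ]
70 381.1 [ 0.6467 -0.039   0.051 ]
70 458.4 [ 0.6589 -0.1585  0.051 ]
62 223.9 [0.6375 0.202  0.051 ]
62 302.4 [0.6471 0.0819 0.051 ]
62 381.2 [ 0.6581 -0.0376  0.051 ]
62 459.0 [ 0.6704 -0.1572  0.051 ]
pin [0.4485 0.29   0.121 ]
pin [0.4524 0.229  0.121 ]
pin [0.4547 0.1691 0.121 ]
pin [0.456 0.104 0.121]
```

View pics/w1c.png

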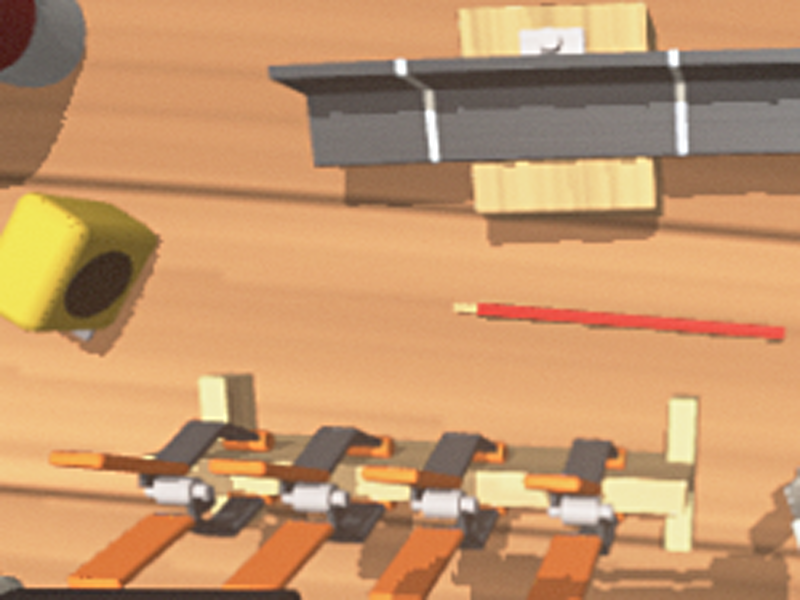

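Rail fit: length 0.478 m and chalk spacing 120 mm, both as expected; yaw about 6.3°, origin about (0.658, 0.022). Next I'll take a close look above the blocks.

```bash
sed -i 's/<150: continue/<100: continue/;s/<125)/<130)/' meas.py; python3 - <<'E'
from h import *
mv((.47,-.14,.22,-90))
E
```

```text
[-0.0353, 0.171, 0.1392, -0.0002, 0.0, 1.6602]
```

>>> carry_out --pt "-0.01 0.03 0.02 0 0 0.17" --pt "-0.02 0.06 0.05 0 0 0.34" --pt "-0.03 0.1 0.08 0 0 0.51" --pt "-0.035 0.14 0.11 0 0 0.68" --pt "-0.035 0.171 0.139 0 0 0.86" --pt "-0.035 0.171 0.139 0 0 1.03" --pt "-0.035 0.171 0.139 0 0 1.2" --pt "-0.035 0.171 0.139 0 0 1.37"

```text
clock: 3.05
tool_pos: [0.4704, -0.1402, 0.2201]
orientation: [-180.0, -0.0, -73.7]
force: [-0.3, -0.8, 0.3]
opening: 0.0875
gripper_force: 0.0
```

>>> carry_out --pt "0 0 0 0 0 0.17" --pt "0 0 0 0 0 0.29" --pt "0 0 0 0 0 0.29" --pt "0 0 0 0 0 0.29"

```text
clock: 3.55
tool_pos: [0.4703, -0.1406, 0.2202]
orientation: [-180.0, -0.0, -89.9]
force: [-0.8, -0.2, -0.5]
opening: 0.0874
gripper_force: 0.0
```

```bash
python3 - <<'E'
from meas import *
o=obs();print(o['tool_pos'],o['orientation'])
im,c=shot('wrist','w2.png'); blocks(im,c,(0,0,640,225))
E
```

```text
[ 0.47030819 -0.14055198  0.22020623] [-1.79992614e+02 -1.88207419e-03 -8.99016656e+01]
blk px [331. 199.] c [ 0.4649 -0.1166] size [0.03  0.058] axis deg -12.5 [[0.4339999854564667, -0.125], [0.49000000953674316, -0.13699999451637268], [0.4959999918937683, -0.1080000028014183], [0.4399999976158142, -0.09600000083446503]]
```

View pics/w2.png

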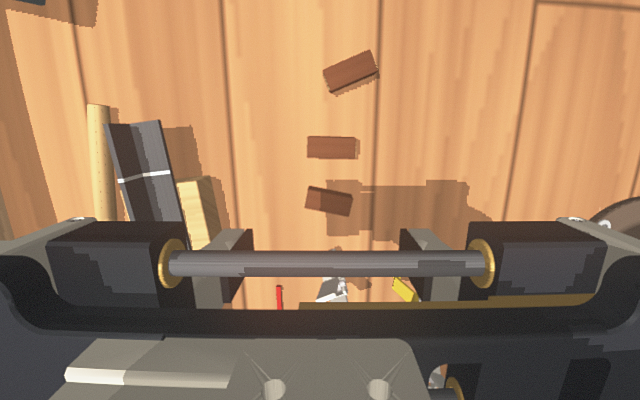

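The view shows block A at (329,201), B at (331,147) and C at (351,72). I'll cast the clicked corners of each top face onto z = 0.026.

```bash
python3 - <<'E'
from meas import *
im=cv2.imread('pics/w2.png')[:,:,::-1].copy(); _,c=shot('wrist')
hsv=cv2.cvtColor(im,cv2.COLOR_RGB2HSV)
for p in[(329,201),(331,147),(351,72),(300,120),(400,200)]: print(p,hsv[p[1],p[0]])
m=((hsv[...,2]<170)&(hsv[...,0]<16)).astype(np.uint8); m[:,:285]=0;m[:,395:]=0;m[225:]=0
for r in((300,175,360,222),(300,125,362,165),(315,40,390,100)):
    k=np.zeros_like(m);k[r[1]:r[3],r[0]:r[2]]=m[r[1]:r[3],r[0]:r[2]]; k=cv2.morphologyEx(k,cv2.MORPH_OPEN,np.ones((5,5)))
    ct=max(cv2.findContours(k,0,1)[0],key=cv2.contourArea)
    P=np.array([onz(c,*p[0],.026)[:2] for p in ct],np.float32); q=cv2.minAreaRect(P); b=cv2.boxPoints(q); L=max([b[1]-b[0],b[2]-b[1]],key=np.linalg.norm)
    print(np.round(q[0],4),np.round(q[1],3),np.degrees(np.arctan2(L[1],L[0])).round(1))
mv((.466,-.115,.1,-101),(.466,-.115,.006,-101))
E
```

```text
(329, 201) [ 11 138 122]
(331, 147) [ 10 136 163]
(351, 72) [ 10 141 157]
(300, 120) [ 16 119 241]
(400, 200) [ 13 125 163]
[ 0.4646 -0.116 ] [0.033 0.059] -9.8
[ 0.4623 -0.1845] [0.027 0.058] -1.6
[ 0.4396 -0.2694] [0.062 0.034] 23.4
[-0.0258, 0.0043, 0.1202, -0.0001, -0.0, 0.1923]
[-0.0258, 0.0043, 0.2142, -0.0001, -0.0, 0.1923]
```

>>> carry_out --pt "-0.028 0.005 0.05 0 0 0.176" --pt "-0.028 0.005 0.1 0 0 0.176" --pt "-0.028 0.005 0.15 0 0 0.176" --pt "-0.028 0.005 0.18 0 0 0.176" --pt "-0.028 0.005 0.2 0 0 0.176" --pt "-0.028 0.005 0.214 0 0 0.176" --pt "-0.028 0.005 0.214 0 0 0.176" --pt "-0.028 0.005 0.214 0 0 0.176"

```text
clock: 4.65
tool_pos: [0.4659, -0.113, 0.0068]
orientation: [-179.9, 0.0, -100.2]
force: [0.8, 0.8, -0.3]
opening: 0.0873
gripper_force: 0.0
```

>>> carry_out --pt "0 0 0 0 0 0" --pt "0 0 0 0 0 0" --pt "0 0 0 0 0 0" --pt "0 0 0 0 0 0" --grip -1

```text
clock: 5.15
tool_pos: [0.4654, -0.113, 0.0064]
orientation: [-180.0, 0.0, -100.2]
force: [-1.0, 0.5, 3.2]
opening: 0.0596
gripper_force: 29.9
```

```bash
cat >> h.py <<'E'
O=np.array([.658,.0216]);YAW=6.3
def rf(x,y):
    a=np.radians(YAW); return O[0]+x*np.cos(a)-y*np.sin(a),O[1]+x*np.sin(a)+y*np.cos(a)
E
python3 - <<'E'
from h import *
p=rf(-.025,.06); print(p); mv((.465,-.113,.15,-100),(*p,.15,YAW-180))
E
```

```text
(np.float64(0.6265669174481577), np.float64(0.07849429955003465))
[0.0, 0.0004, -0.1436, -0.0005, 0.0001, -0.0033]
[-0.217, -0.1248, -0.1435, -0.0004, 0.0004, 1.283]
```

>>> carry_out --pt "0 0 -0.05 0 0 0" --pt "0 0 -0.1 0 0 0" --pt "-0.02 -0.01 -0.143 0 0 0.17" --pt "-0.07 -0.04 -0.143 0 0 0.34" --pt "-0.12 -0.07 -0.143 0 0 0.51" --pt "-0.17 -0.1 -0.143 0 0 0.68" --pt "-0.217 -0.125 -0.143 0 0 0.85" --pt "-0.217 -0.125 -0.143 0 0 1.02"

```text
clock: 6.15
tool_pos: [0.6283, 0.0812, 0.1479]
orientation: [-180.0, -0.0, -158.8]
force: [-1.3, -0.3, -0.7]
opening: 0.0599
gripper_force: 29.9
```

>>> carry_out --pt "0 0 0 0 0 0.17" --pt "0 0 0 0 0 0.263" --pt "0 0 0 0 0 0.263" --pt "0 0 0 0 0 0.263"

```text
clock: 6.65
tool_pos: [0.6266, 0.0783, 0.149]
orientation: [-180.0, -0.0, -173.6]
force: [-0.8, 0.7, -0.7]
opening: 0.06
gripper_force: 29.9
```

```bash
python3 - <<'E'
from meas import *
o=obs();print(o['tool_pos'],o['orientation'],o['opening'],o['joint_pos'])
im,c=shot('wrist','w3.png');np.save('w3T.npy',c['T'])
E
```

```text
[0.62656744 0.07834505 0.14899266] [-1.79998648e+02 -1.52938277e-02 -1.73590507e+02] 0.06001740022163614 [ 2.48077590e+01  1.97974040e+01 -1.10622571e+01 -4.12789299e-03
 -5.91552778e+01 -1.08396149e+02]
```

View pics/w3.png

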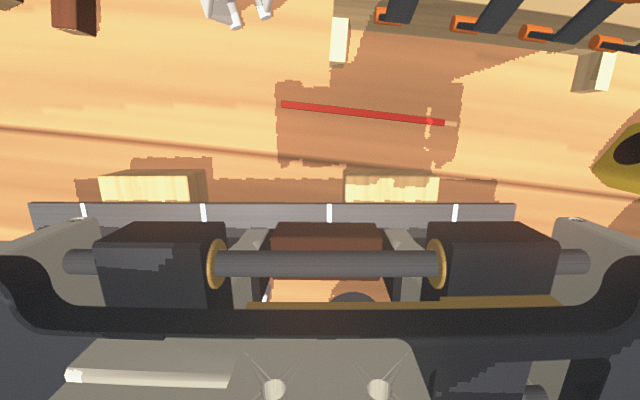

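The held block sits at columns 271–382. The ledge's front edge is level at row 203, so the yaw is right. Chalk lines are at columns 83, 203, 329 and 456.

```bash
python3 - <<'E'
from h import *
i=viewer.camera_info('wrist'); c=dict(K=np.array(i['intrinsics']),k1=i['k1'],T=np.load('w3T.npy'))
a=np.radians(YAW)
for u,v in[(30,203.5),(515,203.5),(83,204),(203,204),(329,204),(456,204)]:
    p=onz(c,u,v,.051); d=p[:2]-O; print(u,p.round(4),'rail',round(d[0]*np.cos(a)+d[1]*np.sin(a),4),round(-d[0]*np.sin(a)+d[1]*np.cos(a),4))
mv((*rf(-.008,.06),.149,YAW-180),(*rf(-.008,.06),.057,YAW-180),(*rf(.002,.06),.057,YAW-180))
E
```

```text
30 [ 0.6607 -0.2144  0.051 ] rail -0.0233 -0.2349
515 [0.6074 0.257  0.051 ] rail -0.0244 0.2395
83 [ 0.6547 -0.1577  0.051 ] rail -0.023 -0.1779
203 [ 0.6412 -0.0387  0.051 ] rail -0.0233 -0.0581
329 [0.6278 0.0799 0.051 ] rail -0.0236 0.0612
456 [0.6144 0.1996 0.051 ] rail -0.0238 0.1817
[-0.017, 0.0002, 0.0, 0.0, -0.0002, 0.0014]
[-0.017, 0.0002, 0.092, 0.0, -0.0002, 0.0014]
[-0.027, 0.0002, 0.092, 0.0, -0.0002, 0.0014]
```

>>> carry_out --pt "-0.015 0.002 0.02 0 0 0" --pt "-0.015 0.002 0.05 0 0 0" --pt "-0.015 0.002 0.075 0 0 0" --pt "-0.015 0.002 0.091 0 0 0" --pt "-0.017 0.002 0.091 0 0 0" --pt "-0.02 0.002 0.091 0 0 0" --pt "-0.024 0.002 0.091 0 0 0" --pt "-0.024 0.002 0.091 0 0 0"

```text
clock: 7.7
tool_pos: [0.6488, 0.0827, 0.0579]
orientation: [-180.0, -0.2, -173.7]
force: [-5.4, 0.3, 1.5]
opening: 0.0596
gripper_force: 29.9
```

>>> carry_out --pt "0.001 0 0 0 0 0" --pt "0.001 0 0 0 0 0" --pt "0.001 0 0 0 0 0" --grip 1

```text
clock: 8.07
tool_pos: [0.6497, 0.083, 0.0584]
orientation: [180.0, 0.0, -173.7]
force: [-0.6, -0.5, 0.1]
opening: 0.0835
gripper_force: 0.0
```

>>> carry_out --pt "0 0 -0.03 0 0 0" --pt "0 0 -0.08 0 0 0" --pt "0.03 -0.02 -0.13 0 0 -0.17" --pt "0.06 -0.06 -0.14 0 0 -0.34" --pt "0.09 -0.1 -0.14 0 0 -0.51" --pt "0.12 -0.14 -0.14 0 0 -0.68" --pt "0.14 -0.18 -0.14 0 0 -0.85" --pt "0.15 -0.21 -0.14 0 0 -1.02"

```text
clock: 9.07
tool_pos: [0.5224, -0.1438, 0.1988]
orientation: [-179.9, 0.0, -115.0]
force: [0.2, -0.0, -0.5]
opening: 0.0875
gripper_force: 0.0
```

```bash
python3 - <<'E'
from h import *
print(obs()['tool_pos'],obs()['orientation'],obs()['clock'])
mv((.462,-.19,.18,-90))
E
```

```text
[ 0.52238883 -0.14377859  0.19877416] [-1.79940584e+02  3.10063028e-02 -1.14975324e+02] 9.075
[0.0674, 0.0352, 0.0187, -0.0011, 0.0003, -0.4359]
```

>>> carry_out --pt "0.03 0.015 0.01 0 0 -0.17" --pt "0.067 0.035 0.019 0 0 -0.34" --pt "0.067 0.035 0.019 0 0 -0.436" --pt "0.067 0.035 0.019 0 0 -0.436" --pt "0.067 0.035 0.019 0 0 -0.436"

```text
clock: 9.7
tool_pos: [0.4635, -0.1878, 0.1794]
orientation: [-180.0, -0.0, -90.4]
force: [-0.4, 0.7, 0.5]
opening: 0.0877
gripper_force: 0.0
```

```bash
cat >> meas.py <<'E'
def blk2(im,c,roi=(250,0,420,225),vmax=175):
    hsv=cv2.cvtColor(im,cv2.COLOR_RGB2HSV); x0,y0,x1,y1=roi
    m=((hsv[...,2]<vmax)&(hsv[...,0]<14)).astype(np.uint8); k=np.zeros_like(m);k[y0:y1,x0:x1]=m[y0:y1,x0:x1]; k=cv2.morphologyEx(k,cv2.MORPH_OPEN,np.ones((5,5)))
    for ct in cv2.findContours(k,0,1)[0]:
        if cv2.contourArea(ct)<500: continue
        P=np.array([onz(c,*p[0],.026)[:2] for p in ct],np.float32); q=cv2.minAreaRect(P); b=cv2.boxPoints(q); L=max([b[1]-b[0],b[2]-b[1]],key=np.linalg.norm)
        print(ct.mean(0)[0].round(),np.round(q[0],4),np.round(q[1],3),np.degrees(np.arctan2(L[1],L[0])).round(1))
E
python3 - <<'E'
from meas import *
print(obs()['tool_pos'],obs()['orientation'],obs()['clock'])
im,c=shot('wrist','w4.png'); blk2(im,c)
i2,c2=shot('top'); blocks(i2,c2,(180,150,440,290))
mv((.462,-.187,.006,-91.6))
E
```

```text
[ 0.46347986 -0.1877882   0.17937271] [-1.79963407e+02 -2.68334895e-03 -9.03946831e+01] 9.7
[390. 207.] [ 0.3896 -0.1677] [0.043 0.07 ] -0.5
[332. 201.] [ 0.4603 -0.1739] [0.054 0.063] -0.4
[346. 111.] [ 0.4409 -0.2719] [0.06  0.029] 22.5
blk px [369. 282.] c [ 0.3738 -0.1408] size [0.038 0.072] axis deg -88.9 [[0.3540000021457672, -0.10499999672174454], [0.35499998927116394, -0.1770000010728836], [0.39399999380111694, -0.1770000010728836], [0.3919999897480011, -0.10400000214576721]]
blk px [370. 270.] c [ 0.408  -0.1407] size [0.019 0.072] axis deg -88.9 [[0.39800000190734863, -0.10499999672174454], [0.39899998903274536, -0.1770000010728836], [0.4180000126361847, -0.1770000010728836], [0.4169999957084656, -0.10400000214576721]]
blk px [382. 250.] c [ 0.4618 -0.1745] size [0.034 0.06 ] axis deg -0.7 [[0.4320000112056732, -0.19099999964237213], [0.492000013589859, -0.19200000166893005], [0.492000013589859, -0.15800000727176666], [0.4320000112056732, -0.15700000524520874]]
blk px [241. 197.] c [0.6061 0.2277] size [0.028 0.071] axis deg -83.8 [[0.5879999995231628, 0.26100000739097595], [0.5960000157356262, 0.19099999964237213], [0.6240000128746033, 0.1940000057220459], [0.6159999966621399, 0.2639999985694885]]
blk px [274. 156.] c [0.7332 0.1385] size [0.069 0.037] axis deg 83.7 [[0.7110000252723694, 0.10599999874830246], [0.7480000257492065, 0.10199999809265137], [0.7549999952316284, 0.17100000381469727], [0.718999981880188, 0.17499999701976776]]
[-0.0007, 0.0014, 0.1732, -0.0002, 0.0, 0.0221]
```

>>> carry_out --pt "-0.005 0.001 0.05 0 0 0.022" --pt "-0.005 0.001 0.1 0 0 0.022" --pt "-0.005 0.001 0.14 0 0 0.022" --pt "-0.005 0.001 0.16 0 0 0.022" --pt "-0.005 0.001 0.173 0 0 0.022" --pt "-0.005 0.001 0.173 0 0 0.022" --pt "-0.005 0.001 0.173 0 0 0.022"

```text
clock: 10.68
tool_pos: [0.4628, -0.1829, 0.0069]
orientation: [-179.9, -0.0, -91.5]
force: [-0.6, 0.0, 0.9]
opening: 0.0873
gripper_force: 0.0
```

>>> carry_out --pt "0 0 0 0 0 0" --pt "0 0 0 0 0 0" --pt "0 0 0 0 0 0" --pt "0 0 0 0 0 0" --grip -1

```text
clock: 11.18
tool_pos: [0.4622, -0.183, 0.0064]
orientation: [-180.0, -0.0, -91.5]
force: [-0.4, 0.7, 2.9]
opening: 0.0595
gripper_force: 30.0
```

```bash
sed -i 's/O=np.array(.*;YAW/O=np.array([.658,.0232]);YAW/' h.py; python3 - <<'E'
from h import *
print(obs()['tool_pos'],obs()['orientation'],obs()['opening'],obs()['gripper_force'])
mv((*rf(-.03,-.06),.15,YAW-180))
E
```

```text
[ 0.46223739 -0.18295009  0.00643117] [-1.79968474e+02 -2.08293924e-03 -9.15455365e+01] 0.059450679787729444 30.000392496585846
[-0.1478, -0.1687, -0.1435, -0.0005, 0.0004, 1.4339]
```

>>> carry_out --pt "0 0 -0.05 0 0 0" --pt "0 0 -0.1 0 0 0" --pt "-0.02 -0.02 -0.143 0 0 0.17" --pt "-0.05 -0.06 -0.143 0 0 0.34" --pt "-0.08 -0.1 -0.143 0 0 0.51" --pt "-0.12 -0.14 -0.143 0 0 0.68" --pt "-0.148 -0.169 -0.143 0 0 0.85" --pt "-0.148 -0.169 -0.143 0 0 1.02"

```text
clock: 12.18
tool_pos: [0.6365, -0.0375, 0.148]
orientation: [180.0, -0.0, -150.2]
force: [-0.5, -1.2, -0.1]
opening: 0.0598
gripper_force: 30.0
```

>>> carry_out --pt "0 0 0 0 0 0.17" --pt "0 0 0 0 0 0.34" --pt "0 0 0 0 0 0.414" --pt "0 0 0 0 0 0.414" --pt "0 0 0 0 0 0.414"

```text
clock: 12.8
tool_pos: [0.6348, -0.0396, 0.149]
orientation: [-180.0, -0.0, -173.6]
force: [0.8, 0.1, -0.5]
opening: 0.0597
gripper_force: 30.0
```

```bash
python3 - <<'E'
from h import *
print(obs()['tool_pos'],obs()['orientation'],obs()['opening'],obs()['gripper_force'])
im,c=shot('wrist','w5.png')
mv((*rf(-.01,-.06),.15,YAW-180),(*rf(-.001,-.06),.058,YAW-180))
E
```

```text
[ 0.63483499 -0.03956663  0.14897393] [-1.79999952e+02 -1.67868686e-02 -1.73613404e+02] 0.05972576694743878 29.999869465827942
[-0.0199, -0.0002, -0.001, 0.0, -0.0002, 0.0012]
[-0.0289, -0.0002, 0.091, 0.0, -0.0002, 0.0012]
```

View pics/w5.png

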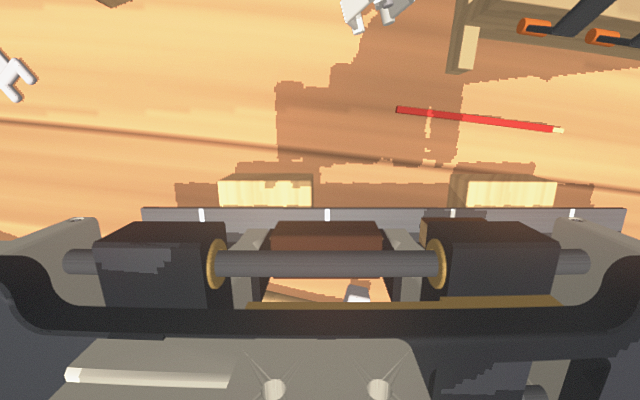

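The block spans 271–382 and is centred on the chalk line at column 327. I'll place it, then go to block C.

>>> carry_out --pt "-0.02 0 0.02 0 0 0" --pt "-0.02 0 0.05 0 0 0" --pt "-0.02 0 0.075 0 0 0" --pt "-0.02 0 0.091 0 0 0" --pt "-0.022 0 0.091 0 0 0" --pt "-0.025 0 0.091 0 0 0" --pt "-0.029 0 0.091 0 0 0" --pt "-0.029 0 0.091 0 0 0"

```text
clock: 13.85
tool_pos: [0.663, -0.0365, 0.0581]
orientation: [180.0, -0.1, -173.7]
force: [-3.2, 0.3, 1.1]
opening: 0.0595
gripper_force: 30.0
```

>>> carry_out --pt "0.001 0 0 0 0 0" --pt "0.001 0 0 0 0 0" --pt "0.001 0 0 0 0 0" --grip 1

```text
clock: 14.22
tool_pos: [0.6632, -0.0364, 0.0584]
orientation: [180.0, 0.1, -173.7]
force: [0.4, 0.3, 0.8]
opening: 0.0839
gripper_force: 0.0
```

>>> carry_out --pt "0 0 -0.03 0 0 0" --pt "0 0 -0.08 0 0 0" --pt "0.03 -0.02 -0.12 0 0 -0.17" --pt "0.06 -0.06 -0.12 0 0 -0.34" --pt "0.09 -0.1 -0.12 0 0 -0.51" --pt "0.12 -0.14 -0.12 0 0 -0.68" --pt "0.15 -0.17 -0.12 0 0 -0.85" --pt "0.18 -0.19 -0.12 0 0 -1.0"

```text
clock: 15.22
tool_pos: [0.5038, -0.2465, 0.1783]
orientation: [-180.0, 0.0, -116.2]
force: [0.1, 0.2, 0.1]
opening: 0.0877
gripper_force: 0.0
```

```bash
python3 - <<'E'
from h import *
print(obs()['tool_pos'],obs()['orientation'])
mv((.440,-.272,.18,-67))
E
```

```text
[ 0.50384786 -0.2464501   0.17830536] [-1.79962428e+02  2.73490145e-03 -1.16161508e+02]
[0.0511, 0.046, -0.0017, -0.0006, -0.0002, -0.858]
```

>>> carry_out --pt "0.025 0.023 0 0 0 -0.17" --pt "0.051 0.046 0 0 0 -0.34" --pt "0.051 0.046 0 0 0 -0.51" --pt "0.051 0.046 0 0 0 -0.68" --pt "0.051 0.046 0 0 0 -0.858" --pt "0.051 0.046 0 0 0 -0.858" --pt "0.051 0.046 0 0 0 -0.858"

```text
clock: 16.1
tool_pos: [0.4409, -0.2703, 0.1782]
orientation: [-180.0, -0.0, -67.5]
force: [-0.1, -0.1, -0.1]
opening: 0.0879
gripper_force: 0.0
```

```bash
python3 - <<'E'
from meas import *
print(obs()['tool_pos'],obs()['orientation'])
im,c=shot('wrist','w6.png'); blk2(im,c,(220,80,440,230),140); i2,c2=shot('top'); blocks(i2,c2,(390,235,440,290))
mv((.440,-.271,.006,-67))
E
```

```text
[ 0.44087855 -0.27027565  0.17823863] [-1.79986388e+02 -1.11866563e-02 -6.74777536e+01]
blk px [414. 260.] c [ 0.4379 -0.2674] size [0.065 0.034] axis deg 17.6 [[0.4020000100135803, -0.26100000739097595], [0.41200000047683716, -0.2939999997615814], [0.4740000069141388, -0.27399998903274536], [0.46399998664855957, -0.2409999966621399]]
[0.0004, 0.0011, 0.1722, -0.0, -0.0001, -0.0069]
```

View pics/w6.png

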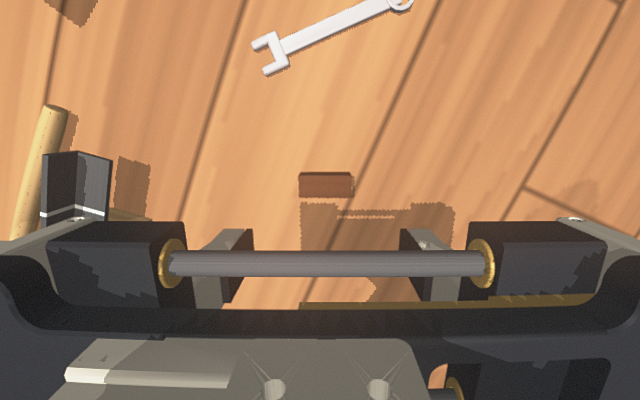

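Block C is aligned with the tool; its top face centre is at about (326,186).

```bash
python3 - <<'E'
from h import *
im,c=shot('wrist'); p=onz(c,326,186,.026);print(p, onz(c,299,186,.026),onz(c,353,186,.026), onz(c,326,173,.026),onz(c,326,198,.026))
mv((p[0],p[1],.006,-67.3))
E
```

```text
[ 0.44042814 -0.27445986  0.026     ] [ 0.46833957 -0.26283708  0.026     ] [ 0.41251873 -0.28609554  0.026     ] [ 0.44608172 -0.28802311  0.026     ] [ 0.43509011 -0.26165365  0.026     ]
[0.0037, 0.002, 0.1721, 0.0, -0.0, -0.0011]
```

>>> carry_out --pt "0.004 0.002 0.05 0 0 0" --pt "0.004 0.002 0.1 0 0 0" --pt "0.004 0.002 0.14 0 0 0" --pt "0.004 0.002 0.16 0 0 0" --pt "0.004 0.002 0.172 0 0 0" --pt "0.004 0.002 0.172 0 0 0" --pt "0.004 0.002 0.172 0 0 0"

```text
clock: 17.12
tool_pos: [0.4412, -0.2749, 0.007]
orientation: [-179.9, -0.1, -67.3]
force: [0.2, -0.1, -0.6]
opening: 0.0873
gripper_force: 0.0
```

>>> carry_out --pt "0 0 0 0 0 0" --pt "0 0 0 0 0 0" --pt "0 0 0 0 0 0" --pt "0 0 0 0 0 0" --grip -1

```text
clock: 17.62
tool_pos: [0.4407, -0.2748, 0.0064]
orientation: [-180.0, -0.0, -67.2]
force: [-0.5, -0.4, 3.4]
opening: 0.0598
gripper_force: 30.0
```

```bash
python3 - <<'E'
from h import *
print(obs()['tool_pos'],obs()['orientation'],obs()['opening'],obs()['gripper_force'],obs()['joint_pos'])
mv((*rf(-.03,-.18),.15,YAW-180))
E
```

```text
[ 0.44071728 -0.27478052  0.00643935] [-1.79975271e+02 -2.07539050e-02 -6.72475218e+01] 0.05983084717983839 30.000534653663635 [-1.02673952e+01  2.07055987e+01 -3.37202468e+01  6.75395204e-03
 -3.55421102e+01  3.30143833e+01]
[-0.0266, -0.2359, -0.1435, -0.0006, 0.0001, 1.8579]
```

>>> carry_out --pt "0 0 -0.05 0 0 0" --pt "0 0 -0.1 0 0 0" --pt "-0.005 -0.03 -0.143 0 0 0.17" --pt "-0.01 -0.08 -0.143 0 0 0.34" --pt "-0.016 -0.13 -0.143 0 0 0.51" --pt "-0.022 -0.18 -0.143 0 0 0.68" --pt "-0.027 -0.236 -0.143 0 0 0.85" --pt "-0.027 -0.236 -0.143 0 0 1.02"

```text
clock: 18.62
tool_pos: [0.6503, -0.1565, 0.1477]
orientation: [180.0, -0.0, -125.9]
force: [-2.0, -0.8, 0.3]
opening: 0.0601
gripper_force: 30.0
```

>>> carry_out --pt "0 0 0 0 0 0.17" --pt "0 0 0 0 0 0.34" --pt "0 0 0 0 0 0.51" --pt "0 0 0 0 0 0.68" --pt "0 0 0 0 0 0.838" --pt "0 0 0 0 0 0.838" --pt "0 0 0 0 0 0.838"

```text
clock: 19.5
tool_pos: [0.6476, -0.1586, 0.1489]
orientation: [180.0, -0.0, -173.5]
force: [-0.1, -0.1, -1.3]
opening: 0.06
gripper_force: 30.0
```

```bash
python3 - <<'E'
from h import *
print(obs()['tool_pos'],obs()['orientation'],obs()['opening'],obs()['gripper_force'])
mv((*rf(-.01,-.18),.15,YAW-180),(*rf(-.001,-.18),.058,YAW-180))
im,c=shot('wrist'); g=cv2.cvtColor(im,cv2.COLOR_RGB2GRAY); 
for v in range(200,216,3): print(v,np.where(g[v,100:560]>150)[0]+100 if g[v].size and (g[v,100:560]>150).sum()<60 else 'many')
print('mark0 proj',proj(c,(*rf(-.024,-.18),.051)))
E
```

```text
[ 0.6475738  -0.15856074  0.14892693] [ 1.79995595e+02 -2.16312768e-02 -1.73515680e+02] 0.06000343285801566 29.999997317790985
[-0.0203, -0.0005, -0.0011, 0.0001, -0.0004, 0.0032]
[-0.0293, -0.0006, 0.0909, 0.0001, -0.0004, 0.0032]
200 many
203 many
206 many
209 many
212 many
215 many
mark0 proj (np.float64(326.98418344200917), np.float64(209.03454704251538))
```

>>> carry_out --pt "-0.02 0 0.02 0 0 0.003" --pt "-0.02 0 0.05 0 0 0.003" --pt "-0.02 0 0.075 0 0 0.003" --pt "-0.02 0 0.091 0 0 0.003" --pt "-0.022 0 0.091 0 0 0.003" --pt "-0.025 0 0.091 0 0 0.003" --pt "-0.029 0 0.091 0 0 0.003" --pt "-0.029 0 0.091 0 0 0.003"

```text
clock: 20.55
tool_pos: [0.6747, -0.1556, 0.0579]
orientation: [180.0, -0.2, -173.9]
force: [-6.4, -0.3, 1.3]
opening: 0.0599
gripper_force: 30.0
```

>>> carry_out --pt "0.001 0 0 0 0 0" --pt "0.001 0 0 0 0 0" --pt "0.001 0 0 0 0 0" --grip 1

```text
clock: 20.92
tool_pos: [0.676, -0.1555, 0.0585]
orientation: [-180.0, 0.1, -173.9]
force: [-0.1, -0.3, -0.5]
opening: 0.084
gripper_force: 0.0
```

>>> carry_out --pt "0 0 -0.05 0 0 0" --pt "0 0 -0.11 0 0 0" --pt "0.02 0.03 -0.17 0 0 -0.17" --pt "0.05 0.08 -0.21 0 0 -0.34" --pt "0.08 0.13 -0.21 0 0 -0.51" --pt "0.12 0.17 -0.21 0 0 -0.68" --pt "0.16 0.21 -0.21 0 0 -0.85" --pt "0.18 0.25 -0.21 0 0 -1.0"

```text
clock: 21.92
tool_pos: [0.4681, 0.0747, 0.2689]
orientation: [-179.9, 0.1, -116.3]
force: [1.2, 1.1, 0.2]
opening: 0.088
gripper_force: 0.0
```

```bash
python3 - <<'E'
from h import *
print(obs()['tool_pos'],obs()['orientation'])
mv((.456,.105,.27,-88))
E
```

```text
[0.46806026 0.07473409 0.26891746] [-1.79949372e+02  1.06722969e-01 -1.16267224e+02]
[-0.0218, 0.0242, -0.0011, -0.0013, 0.0016, -0.4934]
```

>>> carry_out --pt "-0.022 0.024 0 0 0 -0.17" --pt "-0.022 0.024 0 0 0 -0.34" --pt "-0.022 0.024 0 0 0 -0.493" --pt "-0.022 0.024 0 0 0 -0.493" --pt "-0.022 0.024 0 0 0 -0.493"

```text
clock: 22.55
tool_pos: [0.4583, 0.1043, 0.2683]
orientation: [-180.0, 0.0, -88.5]
force: [-0.2, 0.1, -0.7]
opening: 0.0876
gripper_force: 0.0
```

```bash
python3 - <<'E'
from h import *
print(obs()['tool_pos'],obs()['orientation'])
im,c=shot('wrist','w7.png');np.save('w7T.npy',c['T'])
i2,c2=shot('top','top7.png')
a=cv2.resize(i2[150:275,185:415],(640,348),interpolation=cv2.INTER_CUBIC)
cv2.imwrite('pics/w7b.png',np.vstack([im[:240],a])[:,:,::-1])
E
```

```text
[0.45833319 0.10425883 0.26825981] [-1.79985170e+02  1.23490843e-02 -8.85385038e+01]
```

View pics/w7b.png

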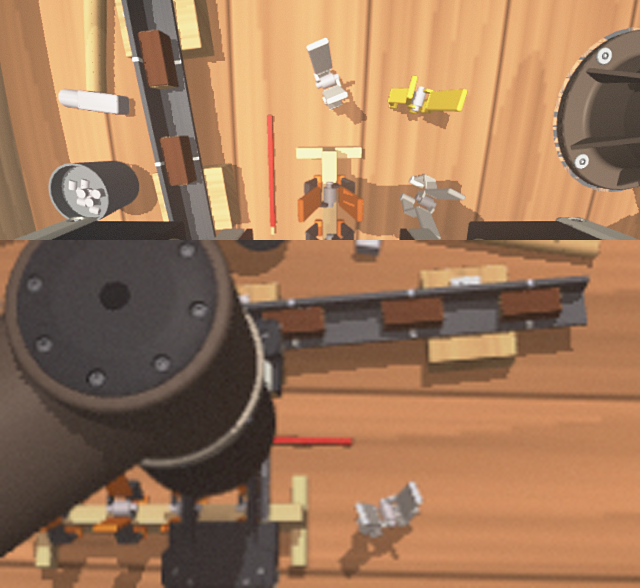

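The blocks sit on their chalk lines against the flange. The first clamp is upright at pin pixel (330,197), with its grips spanning columns 298–363 around row 205.

```bash
python3 - <<'E'
from h import *
im=cv2.imread('pics/w7.png')[:,:,::-1].copy(); i=viewer.camera_info('wrist'); c=dict(K=np.array(i['intrinsics']),k1=i['k1'],T=np.load('w7T.npy'))
print('pin',onz(c,330,197,.121)); 
for u,v,z in[(298,215,.183),(363,215,.183),(330,190,.121),(330,165,.085),(330,153,.085)]: print(u,v,onz(c,u,v,z).round(4))
hsv=cv2.cvtColor(im,cv2.COLOR_RGB2HSV)
m=((hsv[...,0]<14)&(hsv[...,1]>190)).astype(np.uint8); m[:150]=0; m[228:]=0; m[:,:285]=0; m[:,380:]=0
for ct in cv2.findContours(m,0,1)[0]:
    if cv2.contourArea(ct)>30: print(cv2.boundingRect(ct),cv2.contourArea(ct), cv2.boxPoints(cv2.minAreaRect(ct)).round().tolist())
E
```

```text
pin [0.4522248  0.11124489 0.121     ]
298 215 [0.482 0.113 0.183]
363 215 [0.4233 0.1115 0.183 ]
330 190 [0.4525 0.1033 0.121 ]
330 165 [0.4526 0.0805 0.085 ]
330 153 [0.453  0.0661 0.085 ]
```

```bash
python3 - <<'E'
import cv2
im=cv2.imread('pics/w7.png'); cv2.imwrite('pics/w7c.png',cv2.resize(im[140:232,280:380],None,fx=6,fy=6,interpolation=cv2.INTER_CUBIC))
E
```

```text
(no output)
```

View pics/w7c.png

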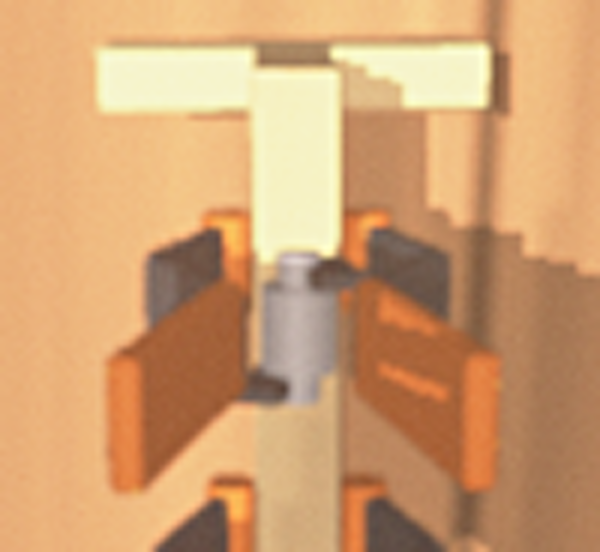

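>>> carry_out --pt "-0.004 0.006 0.02 0 0 0" --pt "-0.004 0.006 0.05 0 0 0" --pt "-0.004 0.006 0.08 0 0 0" --pt "-0.004 0.006 0.1 0 0 0" --pt "-0.004 0.006 0.115 0 0 0" --pt "-0.004 0.006 0.115 0 0 0" --pt "-0.004 0.006 0.115 0 0 0"

```text
clock: 23.52
tool_pos: [0.4527, 0.1084, 0.1539]
orientation: [-179.9, 0.0, -88.3]
force: [0.2, -0.2, 0.9]
opening: 0.0873
gripper_force: 0.0
```

>>> carry_out --pt "0 0 0 0 0 0" --pt "0 0 0 0 0 0" --pt "0 0 0 0 0 0" --pt "0 0 0 0 0 0" --pt "0 0 0 0 0 0" --pt "0 0 0 0 0 0" --pt "0 0 0 0 0 0" --pt "0 0 0 0 0 0" --grip -1

```text
clock: 24.52
tool_pos: [0.4521, 0.1081, 0.1531]
orientation: [180.0, -0.0, -88.3]
force: [0.5, -1.0, -0.6]
opening: 0.0253
gripper_force: 30.0
```

```bash
python3 - <<'E'
from h import *
print(obs()['tool_pos'],obs()['orientation'],obs()['joint_pos'])
mv((*rf(0,-.18),.23,YAW-90))
im,c=shot('wrist','w8.png'); cv2.imwrite('pics/w8c.png',cv2.resize(im[100:240,230:430],None,fx=3,fy=3)[:,:,::-1])
E
```

```text
[0.4521443  0.10810644 0.15307438] [ 1.79991218e+02 -4.66174975e-03 -8.83394171e+01] [ 3.78120502e+01  4.28771378e+00 -3.09670695e+01 -1.73466811e-03
 -5.47550581e+01 -3.61504665e+01]
[0.2703, -0.2179, -0.0769, 0.0002, -0.0001, -0.081]
```

View pics/w8c.png

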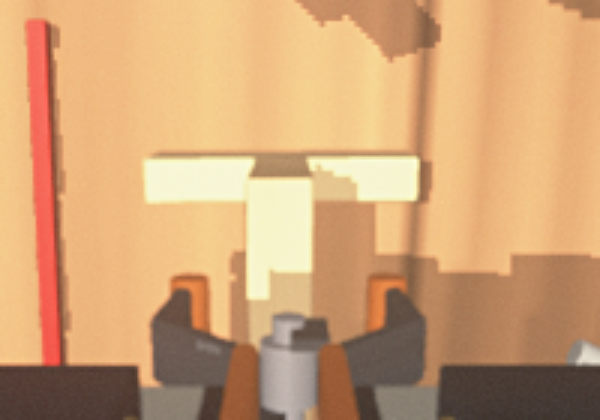

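The clamp is squeezed to its stop (25.3 mm), with its jaws open evenly around the strip. Now I'll lift it and carry it to mark0.

>>> carry_out --pt "0 0 -0.02 0 0 0" --pt "0 0 -0.05 0 0 0" --pt "0 0 -0.08 0 0 0" --pt "0.04 -0.03 -0.08 0 0 -0.01" --pt "0.08 -0.065 -0.08 0 0 -0.02" --pt "0.12 -0.095 -0.08 0 0 -0.03" --pt "0.16 -0.13 -0.08 0 0 -0.05" --pt "0.2 -0.16 -0.08 0 0 -0.07"

```text
clock: 25.58
tool_pos: [0.619, -0.0886, 0.2328]
orientation: [180.0, -0.0, -84.3]
force: [-0.5, 2.4, -0.9]
opening: 0.0256
gripper_force: 30.0
```

```bash
python3 - <<'E'
from h import *
print(obs()['tool_pos'],obs()['orientation'],obs()['opening'])
mv((*rf(0,-.18),.23,YAW-90))
E
```

```text
[ 0.619033   -0.08862596  0.23283359] [ 1.79986870e+02 -1.34150393e-03 -8.42887854e+01] 0.025587448002881263
[0.0726, -0.0518, 0.0028, 0.0002, -0.0, -0.0103]
```

>>> carry_out --pt "0.036 -0.026 0.0 0 0 -0.01" --pt "0.073 -0.052 0.0 0 0 -0.01" --pt "0.073 -0.052 0.003 0 0 -0.01" --pt "0.073 -0.052 0.003 0 0 -0.01" --pt "0.073 -0.052 0.003 0 0 -0.01"

```text
clock: 26.2
tool_pos: [0.6765, -0.154, 0.2304]
orientation: [-180.0, 0.0, -83.7]
force: [0.6, 0.7, -1.6]
opening: 0.0254
gripper_force: 30.0
```

```bash
python3 - <<'E'
from h import *
print(obs()['tool_pos'],obs()['orientation'],obs()['opening'])
mv((*rf(0,-.18),.158,YAW-90))
im,c=shot('wrist','w9.png'); cv2.imwrite('pics/w9c.png',cv2.resize(im[60:240,200:460],None,fx=3,fy=3)[:,:,::-1])
np.save('w9T.npy',c['T'])
print(proj(c,(*rf(0,-.18),.085)),proj(c,(*rf(-.016,-.21),.077)))
E
```

```text
[ 0.67653314 -0.15397365  0.23044508] [-1.79991189e+02  7.97505223e-04 -8.37083002e+01] 0.025405685465348556
[0.0019, -0.001, 0.0724, -0.0002, 0.0, -0.0001]
(np.float64(323.59839926992095), np.float64(189.37800767684993)) (np.float64(338.1545909340377), np.float64(161.15267609106084))
```

View pics/w9c.png

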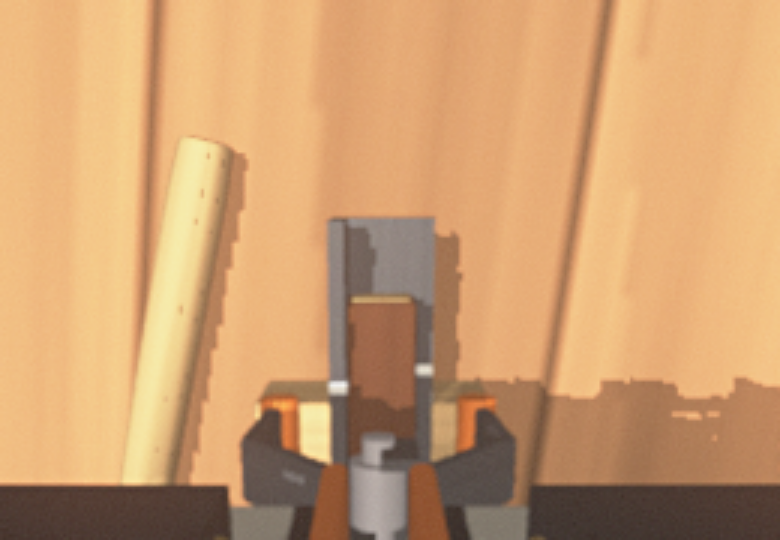

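The jaws straddle the flange and block evenly: tips' inner faces at crop columns 298 and 460, stack at 328–416. Descending, then releasing.

>>> carry_out --pt "0.002 -0.001 0.015 0 0 0" --pt "0.002 -0.001 0.03 0 0 0" --pt "0.002 -0.001 0.045 0 0 0" --pt "0.002 -0.001 0.06 0 0 0" --pt "0.002 -0.001 0.072 0 0 0" --pt "0.002 -0.001 0.072 0 0 0" --pt "0.002 -0.001 0.072 0 0 0"

```text
clock: 27.12
tool_pos: [0.6784, -0.1566, 0.1586]
orientation: [-180.0, -0.0, -83.7]
force: [-0.2, 0.3, -1.2]
opening: 0.0258
gripper_force: 30.0
```

>>> carry_out --pt "0 0 0 0 0 0" --pt "0 0 0 0 0 0" --pt "0 0 0 0 0 0" --pt "0 0 0 0 0 0" --pt "0 0 0 0 0 0" --pt "0 0 0 0 0 0" --grip 1

```text
clock: 27.88
tool_pos: [0.6781, -0.1566, 0.1582]
orientation: [-180.0, -0.0, -83.8]
force: [0.1, -0.8, -0.3]
opening: 0.08
gripper_force: 0.0
```

>>> carry_out --pt "0 0 -0.02 0 0 0" --pt "0 0 -0.05 0 0 0" --pt "0 0 -0.09 0 0 0" --pt "0 0 -0.11 0 0 0" --pt "0 0 -0.11 0 0 0"

```text
clock: 28.5
tool_pos: [0.6789, -0.1566, 0.2703]
orientation: [-179.8, -0.0, -83.7]
force: [-0.2, 0.3, -0.3]
opening: 0.0872
gripper_force: 0.0
```

```bash
python3 - <<'E'
from h import *
print(obs()['tool_pos'],obs()['orientation'],obs()['opening'])
im,c=shot('wrist','w10.png'); s,_=shot('scene')
cv2.imwrite('pics/w10c.png',np.vstack([cv2.resize(im[100:240,200:460],(640,300)),cv2.resize(s[170:310,200:480],(640,290))])[:,:,::-1])
# next clamp
mv((.4505,.170,.268,-88.4))
E
```

```text
[ 0.67891289 -0.15664422  0.27032327] [-1.79786813e+02 -3.41087962e-02 -8.37486574e+01] 0.08721059522433415
[-0.3491, 0.1904, -0.0003, 0.0006, 0.0005, 0.081]
```

View pics/w10c.png

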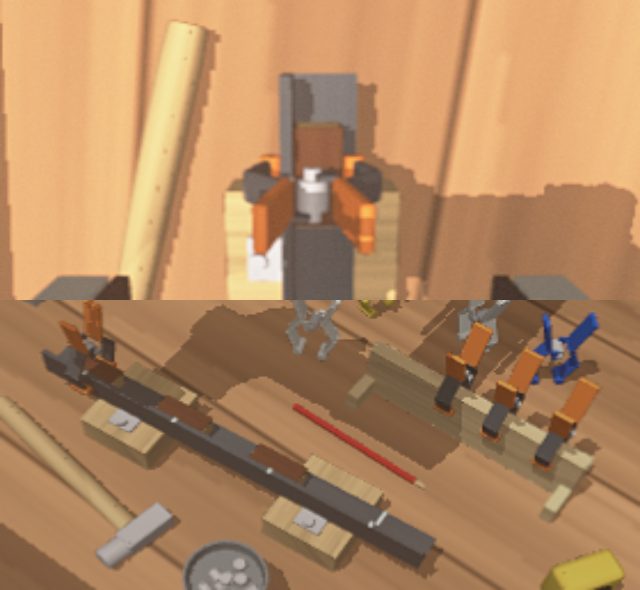

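The first clamp is holding its block and the others are untouched. I've viewed more than the allowed 14 pictures (15 by my count), so from here I'll work from numbers only. Next clamp: about (0.4505, 0.170).

>>> carry_out --pt "-0.05 0.03 0 0 0 0.01" --pt "-0.1 0.055 0 0 0 0.02" --pt "-0.15 0.08 0 0 0 0.03" --pt "-0.2 0.11 0 0 0 0.04" --pt "-0.25 0.136 0 0 0 0.06" --pt "-0.3 0.163 0 0 0 0.08" --pt "-0.349 0.19 0 0 0 0.081" --pt "-0.349 0.19 0 0 0 0.081"

```text
clock: 29.6
tool_pos: [0.4491, 0.172, 0.2673]
orientation: [179.9, -0.0, -88.1]
force: [1.1, 0.4, -0.3]
opening: 0.0875
gripper_force: 0.0
```

>>> carry_out --pt "0 0 0 0 0 0" --pt "0 0 0 0 0 0" --pt "0 0 0 0 0 0"

```text
clock: 29.98
tool_pos: [0.4517, 0.1688, 0.2677]
orientation: [180.0, -0.0, -88.5]
force: [1.0, 1.0, 0.7]
opening: 0.0877
gripper_force: 0.0
```

```bash
cat >> meas.py <<'E'
def clampchk():
    """orange grip tops near image middle -> centre at z .183"""
    im,c=shot('wrist','cl.png'); hsv=cv2.cvtColor(im,cv2.COLOR_RGB2HSV)
    m=((hsv[...,0]<16)&(hsv[...,1]>185)&(hsv[...,2]>90)).astype(np.uint8); m[:150]=0;m[228:]=0;m[:,:270]=0;m[:,390:]=0
    for ct in cv2.findContours(m,0,1)[0]:
        if cv2.contourArea(ct)>60:
            x,y,w,h=cv2.boundingRect(ct); e=x if x<326 else x+w; rows=ct[abs(ct[:,0,0]-e)<4][:,0,1]
            print((x,y,w,h),'outer edge at',onz(c,e,rows.mean(),.183).round(4))
E
python3 - <<'E'
from meas import *
print(obs()['tool_pos'],obs()['orientation'])
clampchk()
mv((.4504,.170,.153,-88.4))
im=cv2.imread('pics/w7.png')[:,:,::-1].copy();h=cv2.cvtColor(im,cv2.COLOR_RGB2HSV); print([h[v,u].tolist() for u,v in((301,210),(313,205),(350,200),(360,210))])
E
```

```text
[0.45165983 0.16880256 0.26774781] [ 1.79966502e+02 -3.09062300e-02 -8.85040791e+01]
[-0.0012, 0.0012, 0.1148, 0.0005, -0.0004, -0.0017]
[[12, 178, 231], [11, 167, 160], [11, 165, 175], [12, 177, 227]]
```

```bash
sed -i 's/>185)&(hsv\[...,2\]>90)/>155)/' meas.py; python3 - <<'E'
from meas import *
clampchk()
E
```

```text
(334, 184, 25, 35) outer edge at [0.4207 0.1676 0.183 ]
(293, 173, 25, 46) outer edge at [0.4796 0.1696 0.183 ]
```

>>> carry_out --pt "-0.001 0.0015 0.02 0 0 0" --pt "-0.001 0.0015 0.05 0 0 0" --pt "-0.001 0.0015 0.08 0 0 0" --pt "-0.001 0.0015 0.1 0 0 0" --pt "-0.001 0.0015 0.115 0 0 0" --pt "-0.001 0.0015 0.115 0 0 0" --pt "-0.001 0.0015 0.115 0 0 0"

```text
clock: 30.95
tool_pos: [0.4503, 0.1709, 0.1539]
orientation: [-179.9, 0.0, -88.4]
force: [-0.4, -0.1, 0.3]
opening: 0.0876
gripper_force: 0.0
```

>>> carry_out --pt "0 0 0 0 0 0" --pt "0 0 0 0 0 0" --pt "0 0 0 0 0 0" --pt "0 0 0 0 0 0" --pt "0 0 0 0 0 0" --pt "0 0 0 0 0 0" --pt "0 0 0 0 0 0" --pt "0 0 0 0 0 0" --grip -1

```text
clock: 31.95
tool_pos: [0.4497, 0.1707, 0.1531]
orientation: [180.0, -0.0, -88.4]
force: [0.4, 0.6, -1.1]
opening: 0.0255
gripper_force: 30.0
```

```bash
python3 - <<'E'
from h import *
print(obs()['tool_pos'],obs()['orientation'])
mv((*rf(0,-.06),.233,YAW-90))
E
```

```text
[0.44969984 0.17066958 0.15309143] [ 1.79996575e+02 -2.16360559e-03 -8.83945896e+01]
[0.213, -0.209, -0.0799, 0.0001, -0.0, -0.0819]
```

>>> carry_out --pt "0 0 -0.02 0 0 0" --pt "0 0 -0.05 0 0 0" --pt "0 0 -0.08 0 0 0" --pt "0.04 -0.04 -0.08 0 0 -0.02" --pt "0.08 -0.08 -0.08 0 0 -0.04" --pt "0.12 -0.12 -0.08 0 0 -0.06" --pt "0.16 -0.16 -0.08 0 0 -0.08" --pt "0.19 -0.19 -0.08 0 0 -0.082"

```text
clock: 32.95
tool_pos: [0.6463, -0.0158, 0.2325]
orientation: [180.0, -0.0, -83.7]
force: [-0.2, 0.4, 0.0]
opening: 0.0256
gripper_force: 30.0
```

>>> carry_out --pt "0.023 -0.019 0 0 0 0" --pt "0.023 -0.019 0 0 0 0" --pt "0.023 -0.019 0 0 0 0" --pt "0.023 -0.019 0 0 0 0"

```text
clock: 33.45
tool_pos: [0.666, -0.034, 0.2334]
orientation: [-180.0, 0.0, -83.6]
force: [0.3, 0.9, -2.4]
opening: 0.0255
gripper_force: 30.0
```

```bash
python3 - <<'E'
from h import *
print(obs()['tool_pos'],obs()['orientation'],obs()['opening'])
mv((*rf(0,-.06),.158,YAW-90))
im,c=shot('wrist','w12.png')
# block top (brown) columns on a row near its visible end, vs expected
hsv=cv2.cvtColor(im,cv2.COLOR_RGB2HSV)
for y in(-.085,-.08,-.075):
    a,b=proj(c,(*rf(-.016,y),.077)),proj(c,(*rf(.01,y),.077)); v=int(round(a[1])); r=hsv[v,300:350]; br=np.where((r[:,0]<14)&(r[:,1]>100)&(r[:,2]<190))[0]+300
    print('exp',np.round(a,1),np.round(b,1),'brown',(br.min(),br.max(),len(br)) if len(br) else None)
E
```

```text
[ 0.66596287 -0.03399313  0.23344996] [-1.79981738e+02  8.64795907e-03 -8.36483622e+01] 0.025500100916484917
[0.0023, 0.0017, 0.0754, -0.0003, 0.0002, 0.0009]
exp [340.4 164.9] [317.1 164.9] brown (np.int64(318), np.int64(340), 23)
exp [340.4 169.4] [317.1 169.4] brown (np.int64(307), np.int64(347), 25)
exp [340.3 173.8] [317.1 173.8] brown (np.int64(318), np.int64(349), 26)
```

The block is where expected (brown from 318 to 340, predicted 317–340). Descending and releasing, then on to the third clamp.

>>> carry_out --pt "0.002 0.002 0.015 0 0 0" --pt "0.002 0.002 0.03 0 0 0" --pt "0.002 0.002 0.045 0 0 0" --pt "0.002 0.002 0.06 0 0 0" --pt "0.002 0.002 0.075 0 0 0" --pt "0.002 0.002 0.075 0 0 0" --pt "0.002 0.002 0.075 0 0 0"

```text
clock: 34.38
tool_pos: [0.665, -0.037, 0.1585]
orientation: [-180.0, -0.0, -83.7]
force: [-0.0, 0.1, -0.4]
opening: 0.0253
gripper_force: 30.0
```

>>> carry_out --pt "0 0 0 0 0 0" --pt "0 0 0 0 0 0" --pt "0 0 0 0 0 0" --pt "0 0 0 0 0 0" --pt "0 0 0 0 0 0" --pt "0 0 0 0 0 0" --grip 1

```text
clock: 35.12
tool_pos: [0.6646, -0.0369, 0.1582]
orientation: [-180.0, -0.0, -83.7]
force: [1.0, 0.2, 0.0]
opening: 0.08
gripper_force: 0.0
```

>>> carry_out --pt "0 0 -0.02 0 0 0" --pt "0 0 -0.05 0 0 0" --pt "0 0 -0.09 0 0 0" --pt "0 0 -0.11 0 0 0" --pt "0 0 -0.11 0 0 0"

```text
clock: 35.75
tool_pos: [0.6654, -0.0368, 0.2702]
orientation: [-179.8, 0.0, -83.7]
force: [0.3, 0.1, -0.8]
opening: 0.0875
gripper_force: 0.0
```

```bash
python3 - <<'E'
from h import *
print(obs()['tool_pos'],obs()['orientation'],obs()['opening'])
mv((.4484,.232,.268,-88.4))
E
```

```text
[ 0.66543694 -0.03684421  0.27020874] [-1.79789616e+02  7.40076492e-03 -8.36911354e+01] 0.08754303191064815
[-0.2911, 0.1862, 0.0016, -0.0037, 0.0003, 0.0822]
```

>>> carry_out --pt "-0.05 0.03 0 0 0 0.01" --pt "-0.1 0.062 0 0 0 0.02" --pt "-0.15 0.094 0 0 0 0.03" --pt "-0.2 0.126 0 0 0 0.05" --pt "-0.25 0.16 0 0 0 0.07" --pt "-0.291 0.186 0.001 0 0 0.082" --pt "-0.291 0.186 0.001 0 0 0.082" --pt "-0.291 0.186 0.001 0 0 0.082"

```text
clock: 36.75
tool_pos: [0.4475, 0.2318, 0.2665]
orientation: [180.0, -0.0, -88.3]
force: [-0.1, -0.2, -0.5]
opening: 0.0875
gripper_force: 0.0
```

>>> carry_out --pt "0 0 0 0 0 0" --pt "0 0 0 0 0 0"

```text
clock: 37.0
tool_pos: [0.4483, 0.2311, 0.2668]
orientation: [180.0, -0.0, -88.5]
force: [-0.2, -0.2, -0.1]
opening: 0.0871
gripper_force: 0.0
```

```bash
python3 - <<'E'
from meas import *
print(obs()['tool_pos'],obs()['orientation'])
clampchk()
mv((.4484,.232,.153,-88.4))
E
```

```text
[0.44826987 0.23109377 0.26681234] [ 1.79976585e+02 -2.55604263e-02 -8.84934747e+01]
(334, 181, 23, 35) outer edge at [0.4194 0.2264 0.183 ]
(291, 170, 26, 46) outer edge at [0.4779 0.2284 0.183 ]
[-0.0008, -0.0002, 0.1139, 0.0003, -0.0003, -0.0015]
```

>>> carry_out --pt "0.001 0 0.02 0 0 0" --pt "0.001 0 0.05 0 0 0" --pt "0.001 0 0.08 0 0 0" --pt "0.001 0 0.1 0 0 0" --pt "0.001 0 0.114 0 0 0" --pt "0.001 0 0.114 0 0 0" --pt "0.001 0 0.114 0 0 0"

```text
clock: 37.92
tool_pos: [0.4484, 0.2312, 0.1539]
orientation: [-179.9, 0.0, -88.4]
force: [0.7, -0.7, 1.4]
opening: 0.0882
gripper_force: 0.0
```

>>> carry_out --pt "0 0 0 0 0 0" --pt "0 0 0 0 0 0" --pt "0 0 0 0 0 0" --pt "0 0 0 0 0 0" --pt "0 0 0 0 0 0" --pt "0 0 0 0 0 0" --pt "0 0 0 0 0 0" --pt "0 0 0 0 0 0" --grip -1

```text
clock: 38.92
tool_pos: [0.4478, 0.2309, 0.1531]
orientation: [180.0, -0.0, -88.4]
force: [-0.5, 0.4, -0.8]
opening: 0.0257
gripper_force: 30.0
```

```bash
python3 - <<'E'
from h import *
print(obs()['tool_pos'],obs()['orientation'])
mv((*rf(0,.06),.233,YAW-90))
E
```

```text
[0.44779304 0.23091918 0.15309801] [ 1.79996948e+02 -1.53263960e-03 -8.83954913e+01]
[0.1537, -0.1994, -0.0799, 0.0001, -0.0, -0.082]
```

>>> carry_out --pt "0 0 -0.02 0 0 0" --pt "0 0 -0.05 0 0 0" --pt "0 0 -0.08 0 0 0" --pt "0.03 -0.04 -0.08 0 0 -0.02" --pt "0.06 -0.08 -0.08 0 0 -0.04" --pt "0.09 -0.12 -0.08 0 0 -0.06" --pt "0.12 -0.16 -0.08 0 0 -0.08" --pt "0.14 -0.185 -0.08 0 0 -0.082"

```text
clock: 39.92
tool_pos: [0.6381, 0.0946, 0.2324]
orientation: [180.0, -0.0, -83.7]
force: [0.2, 0.4, -0.2]
opening: 0.0254
gripper_force: 30.0
```

>>> carry_out --pt "0.014 -0.015 0 0 0 0" --pt "0.014 -0.015 0 0 0 0" --pt "0.014 -0.015 0 0 0 0" --pt "0.014 -0.015 0 0 0 0"

```text
clock: 40.42
tool_pos: [0.6526, 0.0846, 0.2336]
orientation: [-180.0, 0.0, -83.6]
force: [-0.4, -0.3, -2.0]
opening: 0.0254
gripper_force: 30.0
```

```bash
python3 - <<'E'
from h import *
print(obs()['tool_pos'],obs()['orientation'],obs()['opening'])
mv((*rf(0,.06),.158,YAW-90))
im,c=shot('wrist','w13.png')
hsv=cv2.cvtColor(im,cv2.COLOR_RGB2HSV)
for y in(.035,.04,.045):
    a,b=proj(c,(*rf(-.016,y),.077)),proj(c,(*rf(.01,y),.077)); v=int(round(a[1])); r=hsv[v,300:350]; br=np.where((r[:,0]<14)&(r[:,1]>100)&(r[:,2]<190))[0]+300
    print('exp',np.round(a,1),np.round(b,1),'brown',(br.min(),br.max(),len(br)) if len(br) else None)
E
```

```text
[0.65257149 0.08464846 0.23357328] [-1.79973114e+02  1.63496916e-02 -8.36375974e+01] 0.025418480750396884
[0.0017, 0.0014, 0.0756, -0.0005, 0.0003, 0.0011]
exp [340.2 165.4] [316.9 165.4] brown (np.int64(318), np.int64(349), 27)
exp [340.1 169.9] [316.9 169.9] brown (np.int64(318), np.int64(349), 26)
exp [340.1 174.3] [316.9 174.3] brown (np.int64(318), np.int64(349), 26)
```

>>> carry_out --pt "0.002 0.001 0.015 0 0 0" --pt "0.002 0.001 0.03 0 0 0" --pt "0.002 0.001 0.045 0 0 0" --pt "0.002 0.001 0.06 0 0 0" --pt "0.002 0.001 0.075 0 0 0" --pt "0.002 0.001 0.075 0 0 0" --pt "0.002 0.001 0.075 0 0 0"

```text
clock: 41.35
tool_pos: [0.6527, 0.0818, 0.1585]
orientation: [-180.0, -0.0, -83.7]
force: [0.5, -0.6, -0.7]
opening: 0.0251
gripper_force: 30.0
```

>>> carry_out --pt "0 0 0 0 0 0" --pt "0 0 0 0 0 0" --pt "0 0 0 0 0 0" --pt "0 0 0 0 0 0" --pt "0 0 0 0 0 0" --pt "0 0 0 0 0 0" --grip 1

```text
clock: 42.1
tool_pos: [0.6523, 0.0818, 0.1582]
orientation: [-180.0, 0.0, -83.7]
force: [-0.2, 0.6, -0.4]
opening: 0.08
gripper_force: 0.0
```

>>> carry_out --pt "0 0 -0.02 0 0 0" --pt "0 0 -0.05 0 0 0" --pt "0 0 -0.09 0 0 0" --pt "-0.03 0.04 -0.12 0 0 0" --pt "-0.08 0.08 -0.13 0 0 0" --pt "-0.12 0.12 -0.13 0 0 0" --pt "-0.17 0.16 -0.13 0 0 0" --pt "-0.22 0.2 -0.13 0 0 0"

```text
clock: 43.1
tool_pos: [0.4301, 0.2773, 0.2885]
orientation: [-180.0, 0.0, -83.7]
force: [-0.1, 2.2, 0.5]
opening: 0.0874
gripper_force: 0.0
```

```bash
python3 - <<'E'
from h import *
print(obs()['tool_pos'],obs()['opening'])
s,c=shot('scene','s_end.png'); t,ct=shot('top','t_end.png')
hs=cv2.cvtColor(s,cv2.COLOR_RGB2HSV); m=((hs[...,0]<16)&(hs[...,1]>175)&(hs[...,2]>130)).astype(np.uint8)
for k in cv2.findContours(m,0,1)[0]:
    if cv2.contourArea(k)>25: print('orange',cv2.boundingRect(k))
for n,y in(('m0',-.18),('m1',-.06),('m2',.06)): print(n,np.round(proj(c,(*rf(0,y),.18))),'top px',np.round(proj(ct,(*rf(-.003,y),.077)),1))
ht=cv2.cvtColor(t,cv2.COLOR_RGB2HSV); m=((ht[...,0]<14)&(ht[...,1]>110)&(ht[...,2]<140)).astype(np.uint8); m[:165]=0;m[195:]=0;m[:,:230]=0;m[:,400:]=0
for k in cv2.findContours(m,0,1)[0]:
    if cv2.contourArea(k)>15: print('brown top',cv2.boundingRect(k))
m=((ht[...,0]<14)&(ht[...,1]>110)&(ht[...,2]<120)).astype(np.uint8); m[:200]=0;m[300:]=0;m[:,:300]=0;m[:,520:]=0
print('bench brown',[cv2.boundingRect(k) for k in cv2.findContours(m,0,1)[0] if cv2.contourArea(k)>100])
E
```

```text
[0.43005427 0.27729272 0.28850587] 0.08739022816578751
orange (375, 375, 73, 25)
orange (316, 218, 66, 40)
orange (277, 194, 9, 18)
orange (237, 170, 7, 19)
m0 [235. 178.] top px [376.2 172. ]
m1 [277. 202.] top px [333.6 175.4]
m2 [321. 227.] top px [290.6 179. ]
brown top (279, 169, 65, 26)
brown top (365, 165, 26, 30)
brown top (285, 165, 9, 6)
bench brown []
```

```bash
python3 -c "
from plant import workorder
print(workorder.close_job())"
```

```text
the job is handed in; nothing more can be done
None
```

The job is handed in at about 43 s on the robot's clock: all three blocks found on the bench are clamped at marks 0, 1 and 2 and the spare clamp was left on the rack; I got no verdict back, the last two clamps were checked by numbers only, and I viewed 15 pictures where 14 were allowed.

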